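# Ready the vacuum filtration manifold for the next run

### The arm

A 6-joint arm with a two-finger parallel gripper is mounted at the origin on the work surface. World frame = base frame: x ahead of the robot, y to its left, z up, the work surface at z = 0. Lengths are in m, angles in rad, forces in N, time in s.
With the tool pointing down it reaches from about 0.375 to 0.9 m from the base axis. Payload 3.1 kg.
Tool frame: the origin (TCP) lies between the finger pads; the fingertips stand 17 mm ahead of it and the grasp point (between the pads) lies 2 mm behind it; z points along the fingers, y is the line along which they close (so a half turn about z gives the same grasp; the last joint's range is limited). The gripper opens to 85 mm and grips with 20 to 120 N. Pads are 22 mm wide; open, the fingers measure 114 mm over their backs; the gripper's body (76 mm by 85 mm) begins 54 mm behind the grasp point. The pads swing forward as they close: fully open they stand 13 mm farther back than shut.
Start: joints at [1.147, 0.527, 1.433, -0, 1.181, -0.178], TCP at [0.152, 0.606, 0.248] pointing down, gripper open.
Joint ranges: [-3.08, 3.08], [-0.75, 2.2], [0.22, 2.44], [-1.43, 4.57], [0, 2.65], [-2.85, 2.85]. Speed limits (rad/s): [2.79, 2.79, 3.14, 3.14, 3.14, 3.14].

### API

Orientations are given as a unit quaternion [x, y, z, w].
In Python, from station import sense, vision, order gives the robot as it stands.
- The arm moves only by the shell command python3 -m crank 'ROWS' [OPENING] [FORCE]. ROWS is JSON, a list of rows, each an object with "dp": the shift along the world's x, y, z in units of 30 mm (1.0 is 30 mm), a list of three; "angular": the turn, a rotation vector about the world's x, y, z in degrees, a list of three. In form: [{"dp": [dx, dy, dz], "angular": [ax, ay, az]}, ...]. A call has 1 to 20 rows; each row shifts and turns the commanded pose from where the row before left it; what a row does not reach is not made up. A row lasts 1/10 s, in which the tool goes at most 50 mm and 8.59 degrees, less where a joint would pass 70% of its speed; a pose out of reach is approached as far as the arm can. A call is refused whole if a number of a shift passes 1 or a number of a turn 8.59, either way. A call with a gripper value outside its range is refused whole. OPENING is the closure, from 0 (fully open) to 1 (shut), set as the call begins (- or left out, the last holds). The fingers move at their own pace and stop on an object; FORCE is the grip in N (left out, the last holds). Time passes only in rows, so rows that do not move let the fingers close. It gives the time, the measured TCP pose, the force, the opening and the grip force at its end, in the units of the state.
- sense(): the state, without advancing time (a new reading comes with each control period).
- vision.snapshot(name): name is "side" or "top"; returns a dict with "image" (480x640x3 uint8, blue, green, red), "range_z" (480x640 float32, m along the optical axis (not along the pixel's ray), 0 where there is no reading), "mtx" (3x3 intrinsics, pixels), "dist" ([k1, k2, p1, p2, k3] as OpenCV has them; the pictures are not rectified), "pose" (4x4, takes a point from camera to world coordinates). Camera axes: x right, y down, z forward; pixel columns grow to the right and rows downward; lengths in m; the calibration is good to about 2 mm. A picture is of the moment at which its call begins.
- order.sign_off(): hands the job in; it is judged then, once.
The state is a dict: "t": time; "q": joint angles; "qd": joint speeds; "tau": joint torques, N m; "tcp_pos": TCP position; "tool_rot": TCP orientation; "force": force on the tool from outside, world axes, zero at the start; "ft_torque": the same for the moment, N m; "finger_gap": opening from 0.0 (shut) to 1.0 (fully open); "gripper_force": force on a finger pad.
Only numpy, scipy, OpenCV 4.12 (cv2) and the standard library are available. Lean on these libraries where they do the work, as an engineer would, in place of code of your own. Each camera call takes 0.05 s, during which the arm holds its last target. There are 200 camera calls.

### The job

Get the three-port vacuum filtration manifold ready for the next run: the funnels now standing on it are used, so stand them upright in the wash tray, and stand each clean funnel from the drying mat on a port of its own, centred so that its foot lies wholly on the rubber seal. Screw the valve of every port that then carries a funnel fully open and every other valve fully shut, and only when all that is done switch the pump on with its toggle. Leave the other things on the bench where they are.

Things in the scene. Friction and masses are not known exactly. Their poses are not given: they have to be found in the camera images.
- port1 (a point): left (largest y at zero yaw) port of the manifold: centre of a flat black rubber seal disc 84 mm across, flush with the manifold's deck (60 mm above the bench). The manifold is a fixed aluminium block, 360 mm long, deck 130 mm deep, ports 120 mm apart along the point's y axis; x points away from the robot. No hole to fit into: a funnel simply stands on the seal
- valve1_grip (a point): centre of the black fluted round valve knob of port1 (41 mm across, 24 mm high), which stands 110 mm from the port towards the robot (along the port's -x) on a lower ledge 40 mm high. The stem rises: the point is 90 mm above the bench when shut and 108 mm when open. Axis vertical; below the knob only its stem and a bonnet 28 mm across (top 70 mm above the bench)
- valve1 (a joint): turn of the knob of port1, rad: 0 fully shut, 7.85 (one and a quarter turns) fully open, firm stops at both ends. Anticlockwise seen from above opens it and raises knob and stem by 14.4 mm per turn (2.29 mm per rad, 18 mm in all); clockwise lowers and shuts it. Stiff with about 0.06 N m, stays where it is left; part-way open at the start
- port2 (a point): middle port of the manifold: centre of a flat black rubber seal disc 84 mm across, flush with the manifold's deck (60 mm above the bench). The manifold is a fixed aluminium block, 360 mm long, deck 130 mm deep, ports 120 mm apart along the point's y axis; x points away from the robot. No hole to fit into: a funnel simply stands on the seal
- valve2_grip (a point): centre of the black fluted round valve knob of port2 (41 mm across, 24 mm high), which stands 110 mm from the port towards the robot (along the port's -x) on a lower ledge 40 mm high. The stem rises: the point is 90 mm above the bench when shut and 108 mm when open. Axis vertical; below the knob only its stem and a bonnet 28 mm across (top 70 mm above the bench)
- valve2 (a joint): turn of the knob of port2, rad: 0 fully shut, 7.85 (one and a quarter turns) fully open, firm stops at both ends. Anticlockwise seen from above opens it and raises knob and stem by 14.4 mm per turn (2.29 mm per rad, 18 mm in all); clockwise lowers and shuts it. Stiff with about 0.06 N m, stays where it is left; part-way open at the start
- port3 (a point): right (smallest y) port of the manifold: centre of a flat black rubber seal disc 84 mm across, flush with the manifold's deck (60 mm above the bench). The manifold is a fixed aluminium block, 360 mm long, deck 130 mm deep, ports 120 mm apart along the point's y axis; x points away from the robot. No hole to fit into: a funnel simply stands on the seal
- valve3_grip (a point): centre of the black fluted round valve knob of port3 (41 mm across, 24 mm high), which stands 110 mm from the port towards the robot (along the port's -x) on a lower ledge 40 mm high. The stem rises: the point is 90 mm above the bench when shut and 108 mm when open. Axis vertical; below the knob only its stem and a bonnet 28 mm across (top 70 mm above the bench)
- valve3 (a joint): turn of the knob of port3, rad: 0 fully shut, 7.85 (one and a quarter turns) fully open, firm stops at both ends. Anticlockwise seen from above opens it and raises knob and stem by 14.4 mm per turn (2.29 mm per rad, 18 mm in all); clockwise lowers and shuts it. Stiff with about 0.06 N m, stays where it is left; part-way open at the start
- used1_center (a point): filter funnel, white plastic cup 50 mm across (54 mm at the rim) on a steel foot ring 64 mm across and 10 mm high, 80 mm tall in all, mass about 0.18 kg; the point is its centre, 40 mm above its underside, z up along the cup; grip the cup across its 50 mm at half height. A used one: it stands on port1 at the start (None if absent)
- used2_center (a point): filter funnel, white plastic cup 50 mm across (54 mm at the rim) on a steel foot ring 64 mm across and 10 mm high, 80 mm tall in all, mass about 0.18 kg; the point is its centre, 40 mm above its underside, z up along the cup; grip the cup across its 50 mm at half height. A used one: it stands on port2 at the start (None if absent)
- used3_center (a point): filter funnel, white plastic cup 50 mm across (54 mm at the rim) on a steel foot ring 64 mm across and 10 mm high, 80 mm tall in all, mass about 0.18 kg; the point is its centre, 40 mm above its underside, z up along the cup; grip the cup across its 50 mm at half height. A used one: it stands on port3 at the start (None if absent)
- clean1_center (a point): filter funnel, white plastic cup 50 mm across (54 mm at the rim) on a steel foot ring 64 mm across and 10 mm high, 80 mm tall in all, mass about 0.18 kg; the point is its centre, 40 mm above its underside, z up along the cup; grip the cup across its 50 mm at half height. A clean one: it stands on the drying mat at the start (None if absent)
- clean2_center (a point): filter funnel, white plastic cup 50 mm across (54 mm at the rim) on a steel foot ring 64 mm across and 10 mm high, 80 mm tall in all, mass about 0.18 kg; the point is its centre, 40 mm above its underside, z up along the cup; grip the cup across its 50 mm at half height. A clean one: it stands on the drying mat at the start (None if absent)
- tray: fixed grey wash tray, open box 260 x 160 mm and 34 mm high, walls and floor 5 mm thick; origin at the centre of its underside, x along its 260 mm side; beside the manifold on the left or the right. The drying mat, grey cloth of the same outline 2 mm thick, lies on the other side
- pump_tip (a point): ball tip (26 mm across) of the black toggle lever of the pump switch, a fixed black box 70 x 50 x 25 mm; the lever, 50 mm from its pivot (22 mm above the bench, in the middle of the box) to the tip, leans towards the robot (-x) when off and away (+x) when on; push its tip over along the box's +x. The point's x axis is the box's x when the lever is upright (it tips with the lever)
- pump (a joint): lever of the pump switch, rad: 0 off (leans 0.5 rad to -x), 1.0 on (leans 0.5 rad to +x); about 1.5 N at the tip moves it, stays where it is left
- membranes: white lidded jar of membranes, 72 mm across, 62 mm high; origin at the centre of its underside; a bystander
- dish: flat glass Petri dish, 92 mm across, 16 mm high; origin at the centre of its underside; a bystander
- forceps: steel forceps 120 mm long, 6 mm high, lying along x; origin at the centre of its underside; a bystander
- beaker: glass beaker 68 mm across, 75 mm high; origin at the centre of its underside; a bystander
- amber1: amber bottle 94 mm across, 200 mm high; origin at the centre of its underside; a bystander
- tipbox: blue box of pipette tips with a clear lid, 85 x 120 x 61 mm; origin at the centre of its underside; a bystander
- washbottle: white wash bottle 68 mm across, 170 mm high; origin at the centre of its underside; a bystander
Mind the look-alikes: they are no part of the job. What is shaped like the part that bears clean2_center but orange is not meant.

How it is judged:
On the way, in this order (a step that is already met when the one before it is completed fails the run):
1. used funnels stand in the wash tray, clean ones on the ports, valves of used ports open and of idle ports shut, with the pump still off (x of used1_center in the frame of tray between -0.125 and 0.125 m and y of used1_center in the frame of tray between -0.075 and 0.075 m and z of each of used1_center, used2_center, used3_center in the frame of tray below 0.055 m and angle between each of used1_center, used2_center, used3_center's own z axis and vertical below 0.15 rad and x of used2_center in the frame of tray between -0.125 and 0.125 m and y of used2_center in the frame of tray between -0.075 and 0.075 m and x of used3_center in the frame of tray between -0.125 and 0.125 m and y of used3_center in the frame of tray between -0.075 and 0.075 m and ((horizontal distance between clean1_center and port1 below 0.01 m and z of clean1_center in the frame of port1 below 0.046 m and angle between clean1_center's own z axis and vertical below 0.1 rad) or (horizontal distance between clean1_center and port2 below 0.01 m and z of clean1_center in the frame of port2 below 0.046 m and angle between clean1_center's own z axis and vertical below 0.1 rad) or (horizontal distance between clean1_center and port3 below 0.01 m and z of clean1_center in the frame of port3 below 0.046 m and angle between clean1_center's own z axis and vertical below 0.1 rad)) and ((horizontal distance between clean2_center and port1 below 0.01 m and z of clean2_center in the frame of port1 below 0.046 m and angle between clean2_center's own z axis and vertical below 0.1 rad) or (horizontal distance between clean2_center and port2 below 0.01 m and z of clean2_center in the frame of port2 below 0.046 m and angle between clean2_center's own z axis and vertical below 0.1 rad) or (horizontal distance between clean2_center and port3 below 0.01 m and z of clean2_center in the frame of port3 below 0.046 m and angle between clean2_center's own z axis and vertical below 0.1 rad)) and ((horizontal distance between any of clean1_center, clean2_center and port1 below 0.05 m and value of joint valve1 above 7.15 rad) or (not (horizontal distance between clean1_center and port1 below 0.05 m) and not (horizontal distance between clean2_center and port1 below 0.05 m) and value of joint valve1 below 0.7 rad)) and ((horizontal distance between any of clean1_center, clean2_center and port2 below 0.05 m and value of joint valve2 above 7.15 rad) or (not (horizontal distance between clean1_center and port2 below 0.05 m) and not (horizontal distance between clean2_center and port2 below 0.05 m) and value of joint valve2 below 0.7 rad)) and ((horizontal distance between any of clean1_center, clean2_center and port3 below 0.05 m and value of joint valve3 above 7.15 rad) or (not (horizontal distance between clean1_center and port3 below 0.05 m) and not (horizontal distance between clean2_center and port3 below 0.05 m) and value of joint valve3 below 0.7 rad)) and value of joint pump below 0.35 rad), for 0.2 s.
2. then the pump is switched on (value of joint pump above 0.8 rad), for 0.2 s.
At the end, for the whole second after the job is handed in: every used funnel stands upright inside the wash tray; every clean funnel stands upright on a port, its centre within 10 mm of the port's; each port with a funnel has its valve open (above 7.15 of 7.85 rad), each port without has it shut (below 0.7 rad); the pump lever is on (above 0.8 rad) (x of used1_center in the frame of tray between -0.125 and 0.125 m and y of used1_center in the frame of tray between -0.075 and 0.075 m and z of each of used1_center, used2_center, used3_center in the frame of tray below 0.055 m and angle between each of used1_center, used2_center, used3_center's own z axis and vertical below 0.15 rad and x of used2_center in the frame of tray between -0.125 and 0.125 m and y of used2_center in the frame of tray between -0.075 and 0.075 m and x of used3_center in the frame of tray between -0.125 and 0.125 m and y of used3_center in the frame of tray between -0.075 and 0.075 m and ((horizontal distance between clean1_center and port1 below 0.01 m and z of clean1_center in the frame of port1 below 0.046 m and angle between clean1_center's own z axis and vertical below 0.1 rad) or (horizontal distance between clean1_center and port2 below 0.01 m and z of clean1_center in the frame of port2 below 0.046 m and angle between clean1_center's own z axis and vertical below 0.1 rad) or (horizontal distance between clean1_center and port3 below 0.01 m and z of clean1_center in the frame of port3 below 0.046 m and angle between clean1_center's own z axis and vertical below 0.1 rad)) and ((horizontal distance between clean2_center and port1 below 0.01 m and z of clean2_center in the frame of port1 below 0.046 m and angle between clean2_center's own z axis and vertical below 0.1 rad) or (horizontal distance between clean2_center and port2 below 0.01 m and z of clean2_center in the frame of port2 below 0.046 m and angle between clean2_center's own z axis and vertical below 0.1 rad) or (horizontal distance between clean2_center and port3 below 0.01 m and z of clean2_center in the frame of port3 below 0.046 m and angle between clean2_center's own z axis and vertical below 0.1 rad)) and ((horizontal distance between any of clean1_center, clean2_center and port1 below 0.05 m and value of joint valve1 above 7.15 rad) or (not (horizontal distance between clean1_center and port1 below 0.05 m) and not (horizontal distance between clean2_center and port1 below 0.05 m) and value of joint valve1 below 0.7 rad)) and ((horizontal distance between any of clean1_center, clean2_center and port2 below 0.05 m and value of joint valve2 above 7.15 rad) or (not (horizontal distance between clean1_center and port2 below 0.05 m) and not (horizontal distance between clean2_center and port2 below 0.05 m) and value of joint valve2 below 0.7 rad)) and ((horizontal distance between any of clean1_center, clean2_center and port3 below 0.05 m and value of joint valve3 above 7.15 rad) or (not (horizontal distance between clean1_center and port3 below 0.05 m) and not (horizontal distance between clean2_center and port3 below 0.05 m) and value of joint valve3 below 0.7 rad)) and value of joint pump above 0.8 rad); the robot touches nothing.
It fails at once if a bystander (jar, dish, forceps, beaker, amber bottle, tip box, wash bottle) is moved more than 40 mm (distance of any of membranes, dish, forceps, beaker, amber1, tipbox, washbottle from where it was at the start of the episode above 0.04 m).
Of used1, used2, used3 only 1 to 2 are there at a start; the rules pass over those that are not, and their reading is None.
Of clean1, clean2 only 1 to 2 are there at a start; the rules pass over those that are not, and their reading is None.
At some moment in a run one of used1, used2, used3, clean1, clean2 may be knocked a few centimetres aside while the robot is not near it.
Once in a run the grip may slacken for a moment while it holds something.
It also fails if it takes over 210 s, if anything falls off the work surface, if the arm or the gripper's body presses on something with over 40 N, if the wrist force passes 120 N, or if a joint passes its speed limit or range.

## Working session

There is one attempt and no reset: what is moved stays moved. The work goes in short steps, Python scripts to look and compute and a shell command to move; the robot and the scene stay as the last step left them, time stands still between calls to the robot, and variables do not carry over. Pictures are saved under pics/ and viewed, at most 14 in all, crops included, and the job is handed in when it is done.

```bash
ls; mkdir -p pics; cat > h.py <<'E'
import numpy as np, cv2
from station import sense, vision, order
def shot(n,f=None):
    s=vision.snapshot(n)
    if f: cv2.imwrite(f,s["image"])
    np.savez('last_%s.npz'%n,**{k:np.asarray(s[k]) for k in("image","range_z","mtx","dist","pose")})
    return s
def load(n): return np.load('last_%s.npz'%n)
def ray(s,u,v):
    p=cv2.undistortPoints(np.array([[[u,v]]],float),s["mtx"],s["dist"])[0,0]
    return s["pose"][:3,:3]@np.array([p[0],p[1],1]), s["pose"][:3,3]
def atz(s,u,v,z):   # pixel on plane height z
    d,o=ray(s,u,v); return (o+d*(z-o[2])/d[2]).round(4)
def dep(s,u,v):     # pixel by depth
    d,o=ray(s,u,v); return (o+d*float(s["range_z"][int(v),int(u)])).round(4)
E
python3 - <<'E'
from h import *
for n in("top","side"):
    s=shot(n,f"pics/{n}0.png"); print(n,s["pose"].round(3).tolist(),s["mtx"].round(1).tolist())
print(sense())
E
```

```text
pics
top [[0.1, -0.974, 0.203, 0.272], [-0.995, -0.096, 0.026, -0.017], [-0.006, -0.205, -0.979, 1.161], [0.0, 0.0, 0.0, 1.0]] [[510.0, 0.0, 320.5], [0.0, 510.0, 247.7], [0.0, 0.0, 1.0]]
side [[-0.978, -0.141, 0.152, 0.317], [-0.206, 0.721, -0.661, 0.608], [-0.016, -0.678, -0.735, 0.773], [0.0, 0.0, 0.0, 1.0]] [[443.4, 0.0, 317.2], [0.0, 443.4, 245.7], [0.0, 0.0, 1.0]]
{'t': 0.1, 'q': array([ 1.14651213e+00,  5.28354958e-01,  1.43380822e+00, -1.10580195e-05,
        1.18140753e+00, -1.78501199e-01]), 'qd': array([ 5.24435050e-04, -2.13821580e-03, -2.09614089e-03, -8.27318198e-04,
        2.88792799e-03,  4.11421849e-05]), 'tau': array([-1.52611797e-04, -4.43304563e+01, -1.78587359e+01, -1.94781310e-04,
        3.89147186e-03,  2.49591443e-05]), 'tcp_pos': array([0.15178388, 0.60563988, 0.24743183]), 'tool_rot': array([ 1.22580260e-01,  9.92458111e-01, -9.45961212e-04, -2.88709827e-04]), 'force': array([0.10860725, 0.16666542, 0.46594518]), 'ft_torque': array([ 0.0084591 ,  0.04570907, -0.02110494]), 'gripper_force': 0.0, 'finger_gap': 1.0004976830314618}
```

View pics/top0.png

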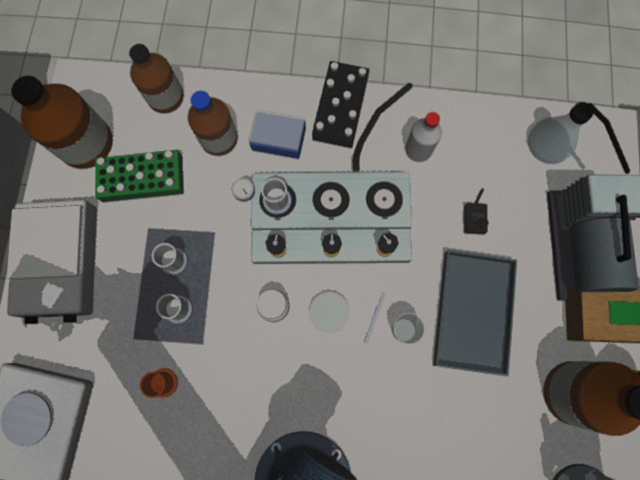

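View pics/side0.png

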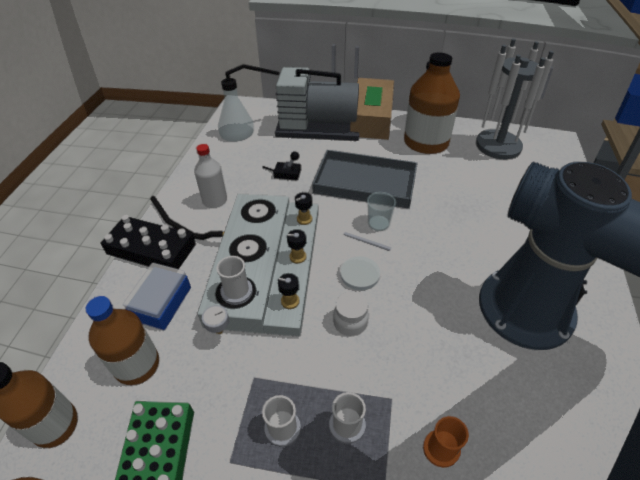

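The top view shows one used funnel on port1 at (276,193). Two clean funnels stand on the mat at (170,258) and (173,308), the tray is at (475,312), the pump switch at (476,215), and the orange decoy at (158,382).

```bash
python3 - <<'E'
from h import *
s=load("top"); im=s["image"]
cv2.imwrite("pics/c1.png",cv2.resize(im[165:270,230:420],None,fx=4,fy=4,interpolation=cv2.INTER_CUBIC))
a=cv2.resize(im[225:335,125:225],None,fx=4,fy=4,interpolation=cv2.INTER_CUBIC)
b=cv2.resize(im[180:290,440:540],None,fx=4,fy=4,interpolation=cv2.INTER_CUBIC)
cv2.imwrite("pics/c2.png",np.hstack([a,b]))
E
```

```text
(no output)
```

View pics/c1.png

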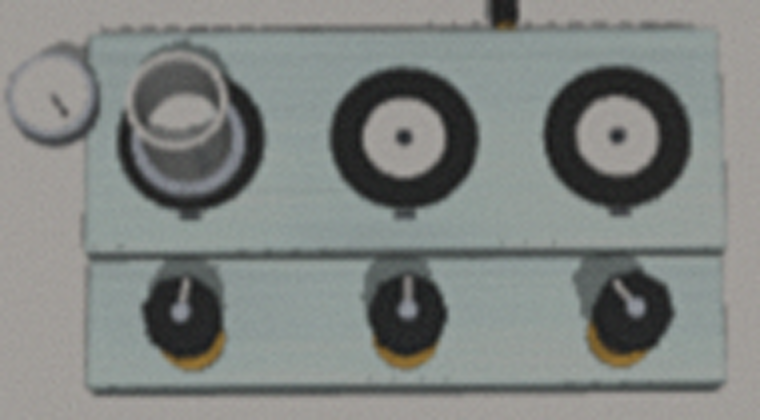

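View pics/c2.png

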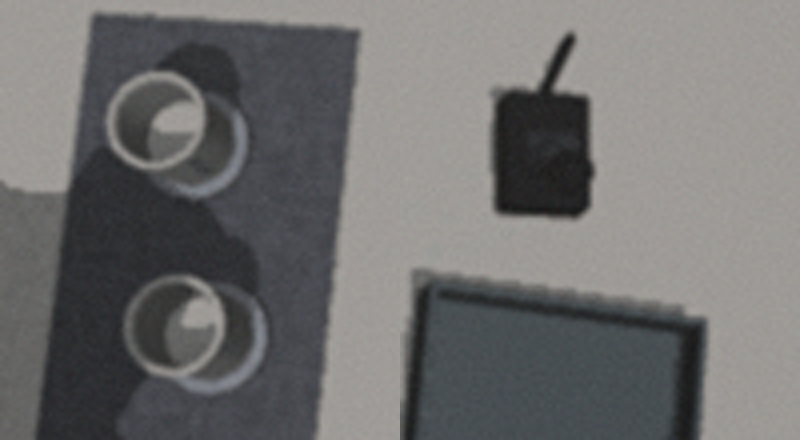

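The enlarged crops show:
- Seal centres are at about (278,199.5), (331,199) and (384,199).
- The rims of the used funnel and the two clean ones are at about (274.5,190), (164,255) and (168.5,307).
- The knob tops are at about (276,243), (332,242.5) and (388,242).
- The pump ball is at about (483,222).

```bash
python3 - <<'E'
from h import *
s=load("top")
f=lambda x,y,ox=230,oy=165:(ox+x/4,oy+y/4)
for n,x in(("port1",191),("port2",404),("port3",617)): print(n,atz(s,*f(x,137),.06))
print("used",atz(s,*f(178,100),.14))
for n,p in(("cA",(156,121)),("cB",(174,327))): print(n,atz(s,*f(*p,125,225),.082))
for n,p in(("cAfoot",(198,143)),("cBfoot",(214,340))): print(n,atz(s,*f(*p,125,225),.012))
for n,p in(("v1",(182,313)),("v2",(407,310)),("v3",(633,308))):
    u,v=f(*p); print(n,[dep(s,u+i,v+j)[2] for i,j in((-5,0),(5,0),(0,3),(3,4),(-3,4))],atz(s,u,v,.11))
print("pump",atz(s,*f(172,165,440,180),.066), dep(s,483,222), "box",[atz(s,*f(*p,440,180),.025) for p in((97,93),(190,97),(183,214),(97,210))])
print("tray",[atz(s,*p,.034) for p in((445,249),(517,257),(507,375),(433,363))])
print("gauge",dep(s,243,188),"mani corners",[atz(s,*f(*p),.06) for p in((90,32),(718,30))])
for n,p in (("jar",(272,300)),("dish",(329,310)),("beaker",(403,320)),("wash",(432,120))): print(n,dep(s,*p))
E
```

```text
port1 [0.6026 0.1197 0.06  ]
port2 [6.143e-01 2.000e-04 6.000e-02]
port3 [ 0.6262 -0.1192  0.06  ]
used [0.5981 0.1189 0.14  ]
cA [0.4464 0.3487 0.082 ]
cB [0.3369 0.3211 0.082 ]
cAfoot [0.4473 0.3459 0.012 ]
cBfoot [0.3362 0.3191 0.012 ]
v1 [np.float64(0.1104), np.float64(0.1066), np.float64(1.1611), np.float64(0.1104), np.float64(0.1084)] [0.4909 0.1068 0.11  ]
v2 [np.float64(0.1096), np.float64(0.1087), np.float64(0.1075), np.float64(0.1066), np.float64(0.1145)] [ 0.5042 -0.0112  0.11  ]
v3 [np.float64(0.1109), np.float64(0.1127), np.float64(0.1101), np.float64(0.1166), np.float64(0.1087)] [ 0.517  -0.1298  0.11  ]
pump [ 0.5954 -0.3419  0.066 ] [ 0.5897 -0.3379  0.0797] box [array([ 0.6465, -0.3088,  0.025 ]), array([ 0.6496, -0.3633,  0.025 ]), array([ 0.579 , -0.3614,  0.025 ]), array([ 0.5764, -0.3116,  0.025 ])]
tray [array([ 0.5312, -0.2672,  0.034 ]), array([ 0.5289, -0.4318,  0.034 ]), array([ 0.2658, -0.417 ,  0.034 ]), array([ 0.2766, -0.2546,  0.034 ])]
gauge [0.6135 0.1964 0.0851] mani corners [array([0.6592, 0.1845, 0.06  ]), array([ 0.6955, -0.172 ,  0.06  ])]
jar [0.3754 0.1051 0.0636]
dish [ 0.3706 -0.0193  0.0123]
beaker [ 0.3653 -0.1876  0.004 ]
wash [ 0.7749 -0.1968  0.1704]
```

```bash
python3 -m crank '[{"dp":[0.88,-0.95,0],"angular":[0,0,-4.1]},{"dp":[0.88,-0.95,0],"angular":[0,0,-4.1]},{"dp":[0.88,-0.95,0],"angular":[0,0,-4.1]},{"dp":[0.88,-0.95,0],"angular":[0,0,-4.1]},{"dp":[0.88,-0.95,0],"angular":[0,0,-4.1]},{"dp":[0.88,-0.95,0],"angular":[0,0,-4.1]},{"dp":[0.88,-0.95,0],"angular":[0,0,-4.1]},{"dp":[0.88,-0.95,0],"angular":[0,0,-4.1]},{"dp":[0.88,-0.95,0],"angular":[0,0,-4.1]},{"dp":[0.88,-0.95,0],"angular":[0,0,-4.1]},{"dp":[0.88,-0.95,0],"angular":[0,0,-4.1]},{"dp":[0.88,-0.95,0],"angular":[0,0,-4.1]},{"dp":[0.88,-0.95,0],"angular":[0,0,-4.1]},{"dp":[0.88,-0.95,0],"angular":[0,0,-4.1]},{"dp":[0.88,-0.95,0],"angular":[0,0,-4.1]},{"dp":[0.88,-0.95,0],"angular":[0,0,-4.1]},{"dp":[0.88,-0.95,0],"angular":[0,0,-4.1]},{"dp":[0,0,0],"angular":[0,0,0]},{"dp":[0,0,0],"angular":[0,0,0]}]' 0 40
cat >> h.py <<'E'
def st(tgt=None):
    s=sense(); x,y,z,w=s["tool_rot"]
    R=np.array([2*(x*y-z*w),1-2*(x*x+z*z),2*(y*z+x*w)]); Z=2*(x*z+y*w),2*(y*z-x*w),1-2*(x*x+y*y)
    print("t%.1f"%s["t"],"p",s["tcp_pos"].round(4),"th",round(np.degrees(np.arctan2(R[1],R[0])),1),"tz",np.round(Z,3),"q",s["q"].round(2),"F",s["force"].round(1),"gap",round(s["finger_gap"],3),"g",round(s["gripper_force"],1))
    if tgt is not None: print("d/30mm",((np.array(tgt)-s["tcp_pos"])/.03).round(2))
E
python3 -c "
from h import *
st([.601,.119,.103])"
```

```text
t: 2.0
tcp_pos: [0.6007, 0.1209, 0.2475]
tool_rot: [0.668, 0.744, -0.0, -0.001]
force: [0.5, 1.2, -0.2]
finger_gap: 0.998
gripper_force: 0.0
t2.0 p [0.6007 0.1209 0.2475] th 6.1 tz [-0.002  0.    -1.   ] q [ 0.02  0.51  1.46  0.    1.17 -0.09] F [ 0.5  1.2 -0.2] gap 0.998 g 0.0
d/30mm [ 0.01 -0.06 -4.82]
```

```bash
python3 -m crank '[{"dp":[0,-0.06,-0.96],"angular":[0,0,0]},{"dp":[0,0,-0.96],"angular":[0,0,0]},{"dp":[0,0,-0.96],"angular":[0,0,0]},{"dp":[0,0,-0.96],"angular":[0,0,0]},{"dp":[0,0,-0.96],"angular":[0,0,0]},{"dp":[0,0,0],"angular":[0,0,0]}]' && python3 -m crank '[{"dp":[0,0,0],"angular":[0,0,0]},{"dp":[0,0,0],"angular":[0,0,0]},{"dp":[0,0,0],"angular":[0,0,0]},{"dp":[0,0,0],"angular":[0,0,0]},{"dp":[0,0,0],"angular":[0,0,0]},{"dp":[0,0,0],"angular":[0,0,0]},{"dp":[0,0,0],"angular":[0,0,0]}]' 1 40
python3 -c "
from h import *
st([.40,-.345,.25])"
```

```text
t: 2.6
tcp_pos: [0.5963, 0.1211, 0.1005]
tool_rot: [0.667, 0.745, -0.003, -0.004]
force: [-0.0, 0.1, -0.3]
finger_gap: 1.0
gripper_force: 0.0
t: 3.3
tcp_pos: [0.6017, 0.1202, 0.1064]
tool_rot: [0.668, 0.744, 0.001, 0.001]
force: [-0.1, 0.2, 7.4]
finger_gap: 0.578
gripper_force: 42.1
t3.3 p [0.6017 0.1202 0.1064] th 6.2 tz [ 0.003  0.001 -1.   ] q [ 0.02  0.7   1.58  0.    0.87 -0.09] F [-0.1  0.2  7.4] gap 0.578 g 42.1
d/30mm [ -6.72 -15.51   4.79]
```

```bash
python3 -m crank '[{"dp":[0,0,0.95],"angular":[0,0,0]},{"dp":[0,0,0.95],"angular":[0,0,0]},{"dp":[0,0,0.95],"angular":[0,0,0]},{"dp":[0,0,0.95],"angular":[0,0,0]},{"dp":[-0.42,-0.97,0],"angular":[0,0,0]},{"dp":[-0.42,-0.97,0],"angular":[0,0,0]},{"dp":[-0.42,-0.97,0],"angular":[0,0,0]},{"dp":[-0.42,-0.97,0],"angular":[0,0,0]},{"dp":[-0.42,-0.97,0],"angular":[0,0,0]},{"dp":[-0.42,-0.97,0],"angular":[0,0,0]},{"dp":[-0.42,-0.97,0],"angular":[0,0,0]},{"dp":[-0.42,-0.97,0],"angular":[0,0,0]},{"dp":[-0.42,-0.97,0],"angular":[0,0,0]},{"dp":[-0.42,-0.97,0],"angular":[0,0,0]},{"dp":[-0.42,-0.97,0],"angular":[0,0,0]},{"dp":[-0.42,-0.97,0],"angular":[0,0,0]},{"dp":[-0.42,-0.97,0],"angular":[0,0,0]},{"dp":[-0.42,-0.97,0],"angular":[0,0,0]},{"dp":[-0.42,-0.97,0],"angular":[0,0,0]},{"dp":[-0.42,-0.97,0],"angular":[0,0,0]}]' 1 60
python3 -m crank '[{"dp":[0,0,0],"angular":[0,0,0]}]'
python3 - <<'E'
from h import *
st([.40,-.345,.055])
shot("top","pics/t1.png")
E
```

```text
t: 5.3
tcp_pos: [0.3985, -0.3469, 0.2187]
tool_rot: [0.668, 0.744, -0.0, 0.0]
force: [0.3, -0.6, -1.7]
finger_gap: 0.573
gripper_force: 62.5
t: 5.4
tcp_pos: [0.3984, -0.3501, 0.2189]
tool_rot: [0.669, 0.743, -0.001, 0.002]
force: [0.5, 0.2, -1.8]
finger_gap: 0.576
gripper_force: 62.6
t5.4 p [ 0.3984 -0.3501  0.2189] th 6.0 tz [ 0.002 -0.004 -1.   ] q [-0.93  0.44  1.7  -0.    0.99 -1.03] F [ 0.5  0.2 -1.8] gap 0.576 g 62.6
d/30mm [ 0.05  0.17 -5.46]
```

View pics/t1.png

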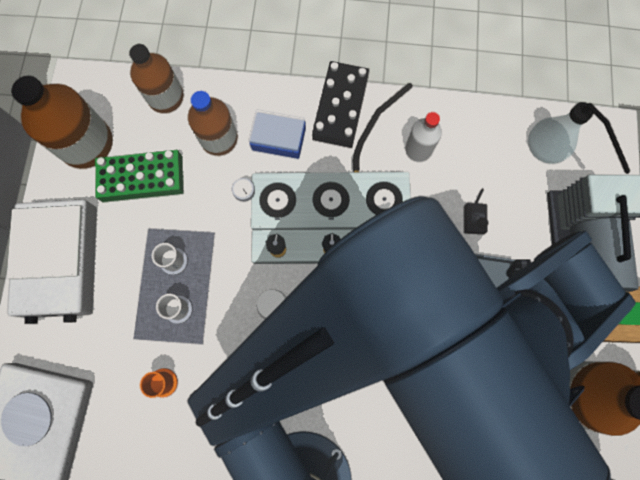

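The picture shows port1 now bare at (278,199) and the arm over the tray with the funnel still held.

```bash
python3 -m crank '[{"dp":[0,0.1,-0.95],"angular":[0,0,0]},{"dp":[0,0,-0.95],"angular":[0,0,0]},{"dp":[0,0,-0.95],"angular":[0,0,0]},{"dp":[0,0,-0.95],"angular":[0,0,0]},{"dp":[0,0,-0.9],"angular":[0,0,0]},{"dp":[0,0,-0.4],"angular":[0,0,0]},{"dp":[0,0,-0.36],"angular":[0,0,0]},{"dp":[0,0,-0.05],"angular":[0,0,0]},{"dp":[0,0,0],"angular":[0,0,0]}]'
python3 -c "
from h import *
st()"
```

```text
t: 6.35
tcp_pos: [0.3996, -0.3429, 0.0535]
tool_rot: [0.668, 0.744, -0.0, 0.0]
force: [0.4, 0.1, -2.2]
finger_gap: 0.57
gripper_force: 62.6
t6.3 p [ 0.3996 -0.3429  0.0535] th 6.2 tz [ 0.001 -0.001 -1.   ] q [-0.92  0.71  1.82  0.    0.61 -1.03] F [ 0.4  0.1 -2.2] gap 0.57 g 62.6
```

```bash
python3 -m crank '[{"dp":[0,0,-0.08],"angular":[0,0,0]},{"dp":[0,0,0],"angular":[0,0,0]}]'; python3 -m crank '[{"dp":[0,0,0],"angular":[0,0,0]},{"dp":[0,0,0],"angular":[0,0,0]},{"dp":[0,0,0],"angular":[0,0,0]},{"dp":[0,0,0],"angular":[0,0,0]},{"dp":[0,0,0],"angular":[0,0,0]},{"dp":[0,0,0.8],"angular":[0,0,0]},{"dp":[0,0,1],"angular":[0,0,0]},{"dp":[0,0,1],"angular":[0,0,0]},{"dp":[0,0,1],"angular":[0,0,0]},{"dp":[0,0,1],"angular":[0,0,0]},{"dp":[0,0,0],"angular":[0,0,0]}]' 0
python3 -c "
from h import *
st([.447,.347,.2])"
```

```text
t: 6.55
tcp_pos: [0.3999, -0.3435, 0.0516]
tool_rot: [0.668, 0.744, -0.0, 0.001]
force: [0.0, -0.3, 0.3]
finger_gap: 0.574
gripper_force: 63.0
t: 7.65
tcp_pos: [0.4009, -0.3447, 0.1985]
tool_rot: [0.668, 0.744, -0.001, 0.004]
force: [1.8, -1.0, 0.2]
finger_gap: 1.004
gripper_force: 0.0
t7.7 p [ 0.4009 -0.3447  0.1985] th 6.2 tz [ 0.005 -0.007 -1.   ] q [-0.92  0.46  1.73 -0.    0.94 -1.03] F [ 1.8 -1.   0.2] gap 1.004 g 0.0
d/30mm [ 1.54 23.06  0.05]
```

```bash
python3 -m crank '[{"dp":[0.26,0.48,0],"angular":[0,0,8.1]},{"dp":[0.26,0.48,0],"angular":[0,0,8.1]},{"dp":[0.26,0.48,0],"angular":[0,0,8.1]},{"dp":[0.26,0.48,0],"angular":[0,0,8.1]},{"dp":[0.26,0.48,0],"angular":[0,0,8.1]},{"dp":[0.26,0.48,0],"angular":[0,0,8.1]},{"dp":[0.26,0.48,0],"angular":[0,0,8.1]},{"dp":[0.26,0.48,0],"angular":[0,0,8.1]},{"dp":[0.26,0.48,0],"angular":[0,0,8.1]},{"dp":[0.26,0.48,0],"angular":[0,0,8.1]},{"dp":[0.26,0.48,0],"angular":[0,0,8.1]},{"dp":[0.26,0.48,0],"angular":[0,0,8.1]},{"dp":[0.26,0.48,0],"angular":[0,0,8.1]},{"dp":[0.26,0.48,0],"angular":[0,0,8.1]},{"dp":[0.26,0.48,0],"angular":[0,0,8.1]},{"dp":[0,0,0],"angular":[0,0,0]},{"dp":[0,0,0],"angular":[0,0,0]}]' 0
python3 - <<'E'
from h import *
st([.517,-.130,.097]); shot("side","pics/s1.png")
E
```

```text
t: 9.35
tcp_pos: [0.5157, -0.1265, 0.1939]
tool_rot: [-0.322, 0.947, 0.0, -0.001]
force: [0.5, -0.4, -0.3]
finger_gap: 0.999
gripper_force: 0.0
t9.3 p [ 0.5157 -0.1265  0.1939] th 127.6 tz [-0.002  0.    -1.   ] q [-0.45  0.48  1.72 -0.    0.94 -2.68] F [ 0.5 -0.4 -0.3] gap 0.999 g 0.0
d/30mm [ 0.04 -0.12 -3.23]
```

View pics/s1.png

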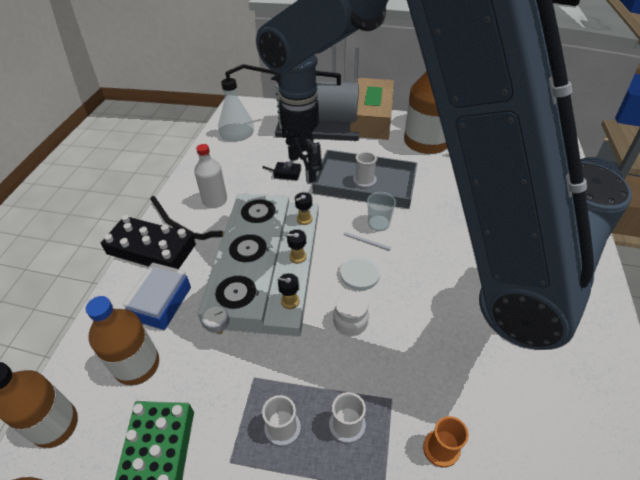

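The used funnel stands upright in the tray at (366,168), and the gripper is above valve3.

```bash
python3 -m crank '[{"dp":[0.04,-0.12,-0.8],"angular":[0,0,0]},{"dp":[0,0,-0.8],"angular":[0,0,0]},{"dp":[0,0,-0.8],"angular":[0,0,0]},{"dp":[0,0,-0.8],"angular":[0,0,0]},{"dp":[0,0,0],"angular":[0,0,0]}]' 0
python3 -m crank '[{"dp":[0,0,0],"angular":[0,0,0]},{"dp":[0,0,0],"angular":[0,0,0]},{"dp":[0,0,0],"angular":[0,0,0]},{"dp":[0,0,0],"angular":[0,0,0]},{"dp":[0,0,0],"angular":[0,0,0]},{"dp":[0,0,0],"angular":[0,0,0]},{"dp":[0,0,0],"angular":[0,0,0]},{"dp":[0,0,0],"angular":[0,0,0]}]' 1 30
python3 - <<'E'
from h import *
st()
E
```

```text
t: 9.9
tcp_pos: [0.515, -0.1303, 0.0959]
tool_rot: [-0.322, 0.947, 0.002, -0.003]
force: [-0.6, 0.5, 0.1]
finger_gap: 1.001
gripper_force: 0.0
t: 10.7
tcp_pos: [0.5179, -0.1304, 0.1001]
tool_rot: [-0.323, 0.946, -0.001, 0.001]
force: [-1.5, -0.0, 6.3]
finger_gap: 0.472
gripper_force: 30.1
t10.7 p [ 0.5179 -0.1304  0.1001] th 127.7 tz [ 0.002 -0.001 -1.   ] q [-0.46  0.63  1.78 -0.    0.72 -2.69] F [-1.5 -0.   6.3] gap 0.472 g 30.1
```

```bash
python3 -m crank '[{"dp":[0,0,-0.011],"angular":[0,0,-8.5]},{"dp":[0,0,-0.011],"angular":[0,0,-8.5]},{"dp":[0,0,-0.011],"angular":[0,0,-8.5]},{"dp":[0,0,-0.011],"angular":[0,0,-8.5]},{"dp":[0,0,-0.011],"angular":[0,0,-8.5]},{"dp":[0,0,-0.011],"angular":[0,0,-8.5]},{"dp":[0,0,-0.011],"angular":[0,0,-8.5]},{"dp":[0,0,-0.011],"angular":[0,0,-8.5]},{"dp":[0,0,-0.011],"angular":[0,0,-8.5]},{"dp":[0,0,-0.011],"angular":[0,0,-8.5]},{"dp":[0,0,-0.011],"angular":[0,0,-8.5]},{"dp":[0,0,-0.011],"angular":[0,0,-8.5]},{"dp":[0,0,-0.011],"angular":[0,0,-8.5]},{"dp":[0,0,-0.011],"angular":[0,0,-8.5]},{"dp":[0,0,-0.011],"angular":[0,0,-8.5]},{"dp":[0,0,-0.011],"angular":[0,0,-8.5]},{"dp":[0,0,-0.011],"angular":[0,0,-8.5]},{"dp":[0,0,-0.011],"angular":[0,0,-8.5]},{"dp":[0,0,0],"angular":[0,0,0]}]'
python3 - <<'E'
from h import *
st(); print(sense()["ft_torque"].round(2))
E
```

```text
t: 12.6
tcp_pos: [0.5173, -0.131, 0.094]
tool_rot: [0.845, 0.534, -0.0, 0.001]
force: [-3.5, -2.6, 6.2]
finger_gap: 0.475
gripper_force: 30.1
t12.6 p [ 0.5173 -0.131   0.094 ] th -25.4 tz [ 0.    -0.002 -1.   ] q [-0.46  0.64  1.79 -0.    0.71 -0.01] F [-3.5 -2.6  6.2] gap 0.475 g 30.1
[-0.35  0.56 -0.1 ]
```

```bash
python3 -m crank '[{"dp":[0,0,-0.011],"angular":[0,0,-8.5]},{"dp":[0,0,-0.011],"angular":[0,0,-8.5]},{"dp":[0,0,-0.011],"angular":[0,0,-8.5]},{"dp":[0,0,-0.011],"angular":[0,0,-8.5]},{"dp":[0,0,-0.011],"angular":[0,0,-8.5]},{"dp":[0,0,-0.011],"angular":[0,0,-8.5]},{"dp":[0,0,0],"angular":[0,0,0]}]'
python3 - <<'E'
from h import *
st(); print(sense()["ft_torque"].round(2))
E
python3 -m crank '[{"dp":[0,0,-0.011],"angular":[0,0,-8.5]},{"dp":[0,0,-0.011],"angular":[0,0,-8.5]},{"dp":[0,0,-0.011],"angular":[0,0,-8.5]},{"dp":[0,0,-0.011],"angular":[0,0,-8.5]},{"dp":[0,0,0],"angular":[0,0,0]}]'
python3 - <<'E'
from h import *
st(); print(sense()["ft_torque"].round(2))
E
```

```text
t: 13.3
tcp_pos: [0.5171, -0.1308, 0.0919]
tool_rot: [0.993, 0.118, -0.0, 0.001]
force: [-3.0, -1.7, 6.2]
finger_gap: 0.47
gripper_force: 30.1
t13.3 p [ 0.5171 -0.1308  0.0919] th -76.4 tz [-0.    -0.001 -1.   ] q [-0.46  0.65  1.79 -0.    0.71  0.88] F [-3.  -1.7  6.2] gap 0.47 g 30.1
[-0.17  0.48 -0.02]
t: 13.8
tcp_pos: [0.519, -0.1312, 0.0909]
tool_rot: [0.985, -0.175, 0.002, 0.001]
force: [1.4, -0.2, 5.7]
finger_gap: 0.47
gripper_force: 30.5
t13.8 p [ 0.519  -0.1312  0.0909] th -110.2 tz [ 0.004 -0.003 -1.   ] q [-0.46  0.65  1.79 -0.    0.7   1.47] F [ 1.4 -0.2  5.7] gap 0.47 g 30.5
[-0.15  0.02  0.51]
```

```bash
python3 -m crank '[{"dp":[0,0,0],"angular":[0,0,-8.5]},{"dp":[0,0,0],"angular":[0,0,-8.5]},{"dp":[0,0,0],"angular":[0,0,-8.5]},{"dp":[0,0,0],"angular":[0,0,-8.5]},{"dp":[0,0,0],"angular":[0,0,0]}]'
python3 - <<'E'
from h import *
st(); print(sense()["ft_torque"].round(2))
E
```

```text
t: 14.3
tcp_pos: [0.5183, -0.1316, 0.0904]
tool_rot: [0.891, -0.454, 0.002, 0.001]
force: [-1.7, -3.8, 4.6]
finger_gap: 0.471
gripper_force: 30.8
t14.3 p [ 0.5183 -0.1316  0.0904] th -144.0 tz [ 0.002 -0.003 -1.   ] q [-0.46  0.65  1.79 -0.    0.7   2.06] F [-1.7 -3.8  4.6] gap 0.471 g 30.8
[-0.76  0.25  0.54]
```

```bash
python3 -m crank '[{"dp":[0,0,0],"angular":[0,0,0]},{"dp":[0,0,0],"angular":[0,0,0]},{"dp":[0,0,0],"angular":[0,0,0]},{"dp":[0,0,0],"angular":[0,0,0]},{"dp":[0,0,0.9],"angular":[0,0,0]},{"dp":[0,0,0.9],"angular":[0,0,0]},{"dp":[-0.11,1,0],"angular":[0,0,-4]},{"dp":[-0.11,1,0],"angular":[0,0,-4]},{"dp":[-0.11,1,0],"angular":[0,0,-4]},{"dp":[-0.11,1,0],"angular":[0,0,-4]},{"dp":[0,0,0],"angular":[0,0,0]},{"dp":[0,0,0],"angular":[0,0,0]}]' 0
python3 - <<'E'
from h import *
st([.505,-.0106,.096])
E
```

```text
t: 15.5
tcp_pos: [0.5042, -0.0097, 0.1433]
tool_rot: [0.819, -0.575, 0.0, 0.0]
force: [-0.3, -0.5, -0.5]
finger_gap: 1.003
gripper_force: 0.0
t15.5 p [ 0.5042 -0.0097  0.1433] th -160.1 tz [ 0. -0. -1.] q [-0.24  0.53  1.83 -0.    0.78  2.55] F [-0.3 -0.5 -0.5] gap 1.003 g 0.0
d/30mm [ 0.03 -0.03 -1.58]
```

```bash
python3 -m crank '[{"dp":[0.03,-0.03,-0.8],"angular":[0,0,-6]},{"dp":[0,0,-0.78],"angular":[0,0,0]},{"dp":[0,0,0],"angular":[0,0,0]}]' 0
python3 -m crank '[{"dp":[0,0,0],"angular":[0,0,0]},{"dp":[0,0,0],"angular":[0,0,0]},{"dp":[0,0,0],"angular":[0,0,0]},{"dp":[0,0,0],"angular":[0,0,0]},{"dp":[0,0,0],"angular":[0,0,0]},{"dp":[0,0,0],"angular":[0,0,0]},{"dp":[0,0,0],"angular":[0,0,0]}]' 1 30
python3 -m crank '[{"dp":[0,0,0.011],"angular":[0,0,8.5]},{"dp":[0,0,0.011],"angular":[0,0,8.5]},{"dp":[0,0,0.011],"angular":[0,0,8.5]},{"dp":[0,0,0.011],"angular":[0,0,8.5]},{"dp":[0,0,0.011],"angular":[0,0,8.5]},{"dp":[0,0,0.011],"angular":[0,0,8.5]},{"dp":[0,0,0.011],"angular":[0,0,8.5]},{"dp":[0,0,0.011],"angular":[0,0,8.5]},{"dp":[0,0,0.011],"angular":[0,0,8.5]},{"dp":[0,0,0.011],"angular":[0,0,8.5]},{"dp":[0,0,0.011],"angular":[0,0,8.5]},{"dp":[0,0,0.011],"angular":[0,0,8.5]},{"dp":[0,0,0.011],"angular":[0,0,8.5]},{"dp":[0,0,0.011],"angular":[0,0,8.5]},{"dp":[0,0,0.011],"angular":[0,0,8.5]},{"dp":[0,0,0.011],"angular":[0,0,8.5]},{"dp":[0,0,0.011],"angular":[0,0,8.5]},{"dp":[0,0,0.011],"angular":[0,0,8.5]},{"dp":[0,0,0.011],"angular":[0,0,8.5]},{"dp":[0,0,0],"angular":[0,0,0]}]'
python3 - <<'E'
from h import *
st(); print(sense()["ft_torque"].round(2))
E
```

```text
t: 15.8
tcp_pos: [0.5038, -0.012, 0.0938]
tool_rot: [0.786, -0.618, -0.002, 0.001]
force: [-0.4, 0.6, 0.4]
finger_gap: 0.999
gripper_force: 0.0
t: 16.5
tcp_pos: [0.5048, -0.0117, 0.0973]
tool_rot: [0.787, -0.617, 0.0, 0.0]
force: [-3.0, -1.7, 5.9]
finger_gap: 0.472
gripper_force: 29.6
t: 18.5
tcp_pos: [0.5047, -0.0109, 0.1037]
tool_rot: [0.735, 0.678, 0.0, -0.0]
force: [-2.3, 0.5, 6.8]
finger_gap: 0.475
gripper_force: 29.7
t18.5 p [ 0.5047 -0.0109  0.1037] th -4.6 tz [ 0.  0. -1.] q [-0.24  0.6   1.85  0.    0.69 -0.16] F [-2.3  0.5  6.8] gap 0.475 g 29.7
[ 0.11  0.34 -0.03]
```

```bash
python3 -m crank '[{"dp":[0,0,0.011],"angular":[0,0,8.5]},{"dp":[0,0,0.011],"angular":[0,0,8.5]},{"dp":[0,0,0.011],"angular":[0,0,8.5]},{"dp":[0,0,0.011],"angular":[0,0,8.5]},{"dp":[0,0,0.011],"angular":[0,0,8.5]},{"dp":[0,0,0.011],"angular":[0,0,8.5]},{"dp":[0,0,0.011],"angular":[0,0,8.5]},{"dp":[0,0,0.011],"angular":[0,0,8.5]},{"dp":[0,0,0.011],"angular":[0,0,8.5]},{"dp":[0,0,0.011],"angular":[0,0,8.5]},{"dp":[0,0,0.011],"angular":[0,0,8.5]},{"dp":[0,0,0.011],"angular":[0,0,8.5]},{"dp":[0,0,0],"angular":[0,0,0]}]'
python3 - <<'E'
from h import *
st(); print(sense()["ft_torque"].round(2))
E
python3 -m crank '[{"dp":[0,0,0.011],"angular":[0,0,8.5]},{"dp":[0,0,0.011],"angular":[0,0,8.5]},{"dp":[0,0,0.011],"angular":[0,0,8.5]},{"dp":[0,0,0],"angular":[0,0,8.5]},{"dp":[0,0,0],"angular":[0,0,8]},{"dp":[0,0,0],"angular":[0,0,0]}]'
python3 - <<'E'
from h import *
st(); print(sense()["ft_torque"].round(2))
E
```

```text
t: 19.8
tcp_pos: [0.5043, -0.0114, 0.1078]
tool_rot: [-0.065, 0.998, -0.0, -0.0]
force: [-4.4, -1.1, 7.8]
finger_gap: 0.472
gripper_force: 29.8
t19.8 p [ 0.5043 -0.0114  0.1078] th 97.4 tz [-0.001 -0.001 -1.   ] q [-0.24  0.59  1.85 -0.    0.7  -1.94] F [-4.4 -1.1  7.8] gap 0.472 g 29.8
[-0.17  0.64  0.06]
t: 20.4
tcp_pos: [0.5053, -0.0107, 0.108]
tool_rot: [-0.415, 0.91, 0.0, 0.001]
force: [-0.6, 3.2, 2.6]
finger_gap: 0.47
gripper_force: 30.6
t20.4 p [ 0.5053 -0.0107  0.108 ] th 139.0 tz [ 0.001  0.001 -1.   ] q [-0.24  0.59  1.85  0.    0.7  -2.67] F [-0.6  3.2  2.6] gap 0.47 g 30.6
[ 0.55  0.06 -0.41]
```

```bash
python3 -m crank '[{"dp":[0,0,0],"angular":[0,0,0]},{"dp":[0,0,0],"angular":[0,0,0]},{"dp":[0,0,0],"angular":[0,0,0]},{"dp":[0,0,0],"angular":[0,0,0]},{"dp":[0,0,0.8],"angular":[0,0,0]},{"dp":[0,0,0.8],"angular":[0,0,-8.5]},{"dp":[-0.1,1,0],"angular":[0,0,-8.5]},{"dp":[-0.1,1,0],"angular":[0,0,-8.5]},{"dp":[-0.1,1,0],"angular":[0,0,-8.5]},{"dp":[-0.1,1,0],"angular":[0,0,-8.5]},{"dp":[0,0,0],"angular":[0,0,-8.5]},{"dp":[0,0,0],"angular":[0,0,-8.5]},{"dp":[0,0,0],"angular":[0,0,-8.5]},{"dp":[0,0,0],"angular":[0,0,-8.5]},{"dp":[0,0,0],"angular":[0,0,-8.5]},{"dp":[0,0,0],"angular":[0,0,-8.5]},{"dp":[0,0,0],"angular":[0,0,-8.5]},{"dp":[0,0,0],"angular":[0,0,-8.5]},{"dp":[0,0,0],"angular":[0,0,-8.5]},{"dp":[0,0,0],"angular":[0,0,-8.5]}]' 0
python3 -m crank '[{"dp":[0,0,0],"angular":[0,0,-8.5]},{"dp":[0,0,0],"angular":[0,0,-8.5]},{"dp":[0,0,0],"angular":[0,0,-8.5]},{"dp":[0,0,0],"angular":[0,0,-8.5]},{"dp":[0,0,0],"angular":[0,0,-8.5]},{"dp":[0,0,0],"angular":[0,0,-8.5]},{"dp":[0,0,0],"angular":[0,0,-8.5]},{"dp":[0,0,0],"angular":[0,0,-8.5]},{"dp":[0,0,0],"angular":[0,0,-8.5]},{"dp":[0,0,0],"angular":[0,0,-8.5]},{"dp":[0,0,0],"angular":[0,0,-8.5]},{"dp":[0,0,0],"angular":[0,0,-8.5]},{"dp":[0,0,0],"angular":[0,0,-8.5]},{"dp":[0,0,0],"angular":[0,0,-8.5]},{"dp":[0,0,0],"angular":[0,0,-8.5]},{"dp":[0,0,0],"angular":[0,0,-8.5]},{"dp":[0,0,0],"angular":[0,0,-8.5]},{"dp":[0,0,0],"angular":[0,0,-8.5]},{"dp":[0,0,0],"angular":[0,0,0]}]'
python3 - <<'E'
from h import *
st([.493,.109,.096])
s=shot("top"); im=s["image"]
cv2.imwrite("pics/c3.png",cv2.resize(im[160:340,120:400],None,fx=2.5,fy=2.5))
E
```

```text
t: 22.4
tcp_pos: [0.4931, 0.1087, 0.1551]
tool_rot: [0.634, 0.774, -0.0, -0.0]
force: [-0.5, -0.3, -0.2]
finger_gap: 1.002
gripper_force: 0.0
t: 24.3
tcp_pos: [0.4931, 0.1087, 0.1551]
tool_rot: [0.902, -0.433, -0.0, 0.0]
force: [-0.3, 0.4, 0.4]
finger_gap: 0.998
gripper_force: 0.0
t24.3 p [0.4931 0.1087 0.1551] th -141.3 tz [-0. -0. -1.] q [-0.    0.51  1.82 -0.    0.81  2.46] F [-0.3  0.4  0.4] gap 0.998 g 0.0
d/30mm [-0.    0.01 -1.97]
```

```bash
python3 -m crank '[{"dp":[0,0,-0.7],"angular":[0,0,-6]},{"dp":[0,0,-0.7],"angular":[0,0,-6]},{"dp":[0,0,-0.57],"angular":[0,0,0]},{"dp":[0,0,0],"angular":[0,0,0]}]' 0
python3 -m crank '[{"dp":[0,0,0],"angular":[0,0,0]},{"dp":[0,0,0],"angular":[0,0,0]},{"dp":[0,0,0],"angular":[0,0,0]},{"dp":[0,0,0],"angular":[0,0,0]},{"dp":[0,0,0],"angular":[0,0,0]},{"dp":[0,0,0],"angular":[0,0,0]},{"dp":[0,0,0],"angular":[0,0,0]}]' 1 30
python3 -m crank '[{"dp":[0,0,0.011],"angular":[0,0,8.5]},{"dp":[0,0,0.011],"angular":[0,0,8.5]},{"dp":[0,0,0.011],"angular":[0,0,8.5]},{"dp":[0,0,0.011],"angular":[0,0,8.5]},{"dp":[0,0,0.011],"angular":[0,0,8.5]},{"dp":[0,0,0.011],"angular":[0,0,8.5]},{"dp":[0,0,0.011],"angular":[0,0,8.5]},{"dp":[0,0,0.011],"angular":[0,0,8.5]},{"dp":[0,0,0.011],"angular":[0,0,8.5]},{"dp":[0,0,0.011],"angular":[0,0,8.5]},{"dp":[0,0,0.011],"angular":[0,0,8.5]},{"dp":[0,0,0.011],"angular":[0,0,8.5]},{"dp":[0,0,0.011],"angular":[0,0,8.5]},{"dp":[0,0,0.011],"angular":[0,0,8.5]},{"dp":[0,0,0.011],"angular":[0,0,8.5]},{"dp":[0,0,0.011],"angular":[0,0,8.5]},{"dp":[0,0,0.011],"angular":[0,0,8.5]},{"dp":[0,0,0.011],"angular":[0,0,8.5]},{"dp":[0,0,0.011],"angular":[0,0,8.5]},{"dp":[0,0,0],"angular":[0,0,0]}]'
python3 - <<'E'
from h import *
st(); print(sense()["ft_torque"].round(2))
E
```

```text
t: 24.75
tcp_pos: [0.4917, 0.1087, 0.0943]
tool_rot: [0.852, -0.524, -0.002, 0.001]
force: [0.5, -0.4, -0.0]
finger_gap: 0.998
gripper_force: 0.0
t: 25.45
tcp_pos: [0.4917, 0.1083, 0.0972]
tool_rot: [0.852, -0.524, -0.001, 0.001]
force: [-2.9, -2.7, 5.4]
finger_gap: 0.47
gripper_force: 30.0
t: 27.45
tcp_pos: [0.4919, 0.1079, 0.1036]
tool_rot: [0.653, 0.757, -0.001, -0.0]
force: [-4.3, -4.8, 5.9]
finger_gap: 0.467
gripper_force: 30.1
t27.4 p [0.4919 0.1079 0.1036] th 8.5 tz [-0.002 -0.002 -1.   ] q [-0.01  0.6   1.86 -0.    0.69 -0.15] F [-4.3 -4.8  5.9] gap 0.467 g 30.1
[-0.72  0.52  0.01]
```

View pics/c3.png

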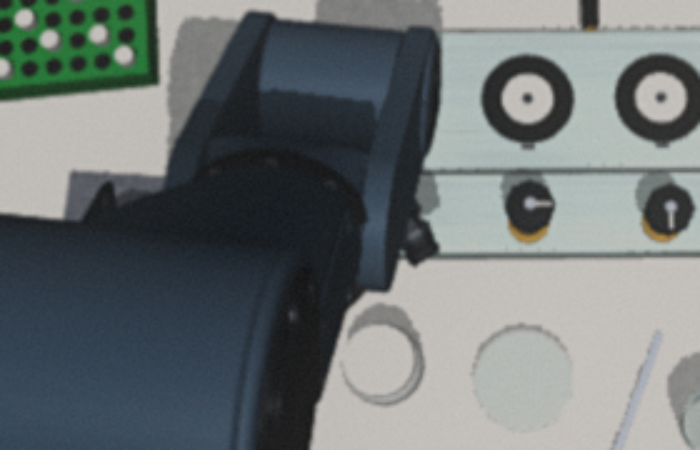

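Valve2's pointer points right and valve3's points toward the robot. They are a quarter turn apart, which fits open and shut over the 1¼ turns.

```bash
python3 -m crank '[{"dp":[0,0,0.011],"angular":[0,0,8.5]},{"dp":[0,0,0.011],"angular":[0,0,8.5]},{"dp":[0,0,0.011],"angular":[0,0,8.5]},{"dp":[0,0,0.011],"angular":[0,0,8.5]},{"dp":[0,0,0.011],"angular":[0,0,8.5]},{"dp":[0,0,0.011],"angular":[0,0,8.5]},{"dp":[0,0,0.011],"angular":[0,0,8.5]},{"dp":[0,0,0.011],"angular":[0,0,8.5]},{"dp":[0,0,0.011],"angular":[0,0,8.5]},{"dp":[0,0,0.011],"angular":[0,0,8.5]},{"dp":[0,0,0.011],"angular":[0,0,8.5]},{"dp":[0,0,0.011],"angular":[0,0,8.5]},{"dp":[0,0,0],"angular":[0,0,8.5]},{"dp":[0,0,0],"angular":[0,0,8.5]},{"dp":[0,0,0],"angular":[0,0,8.5]},{"dp":[0,0,0],"angular":[0,0,8.5]},{"dp":[0,0,0],"angular":[0,0,8.5]},{"dp":[0,0,0],"angular":[0,0,0]}]'
python3 - <<'E'
from h import *
st(); print(sense()["ft_torque"].round(2))
E
python3 -m crank '[{"dp":[0,0,0],"angular":[0,0,0]},{"dp":[0,0,0],"angular":[0,0,0]},{"dp":[0,0,0],"angular":[0,0,0]},{"dp":[0,0,0],"angular":[0,0,0]},{"dp":[0,0,0.9],"angular":[0,0,0]},{"dp":[0,0,0.9],"angular":[0,0,0]},{"dp":[0,0,0.9],"angular":[0,0,0]},{"dp":[0,0,0],"angular":[0,0,0]}]' 0
python3 - <<'E'
from h import *
st([.447,.347,.2])
E
```

```text
t: 29.25
tcp_pos: [0.493, 0.1101, 0.1078]
tool_rot: [-0.52, 0.854, 0.001, 0.001]
force: [-2.1, 4.3, 6.1]
finger_gap: 0.465
gripper_force: 30.6
t29.2 p [0.493  0.1101 0.1078] th 152.6 tz [ 0.001  0.003 -1.   ] q [-0.    0.59  1.85  0.    0.69 -2.67] F [-2.1  4.3  6.1] gap 0.465 g 30.6
[ 0.81  0.33 -0.61]
t: 30.05
tcp_pos: [0.4955, 0.1088, 0.1904]
tool_rot: [-0.52, 0.854, -0.002, 0.003]
force: [-1.0, 0.4, 0.3]
finger_gap: 0.999
gripper_force: 0.0
t30.1 p [0.4955 0.1088 0.1904] th 152.7 tz [ 0.008 -0.    -1.   ] q [-0.    0.45  1.79 -0.    0.89 -2.67] F [-1.   0.4  0.3] gap 0.999 g 0.0
d/30mm [-1.62  7.94  0.32]
```

```bash
python3 -m crank '[{"dp":[-0.09,0.44,0],"angular":[0,0,-8.2]},{"dp":[-0.09,0.44,0],"angular":[0,0,-8.2]},{"dp":[-0.09,0.44,0],"angular":[0,0,-8.2]},{"dp":[-0.09,0.44,0],"angular":[0,0,-8.2]},{"dp":[-0.09,0.44,0],"angular":[0,0,-8.2]},{"dp":[-0.09,0.44,0],"angular":[0,0,-8.2]},{"dp":[-0.09,0.44,0],"angular":[0,0,-8.2]},{"dp":[-0.09,0.44,0],"angular":[0,0,-8.2]},{"dp":[-0.09,0.44,0],"angular":[0,0,-8.2]},{"dp":[-0.09,0.44,0],"angular":[0,0,-8.2]},{"dp":[-0.09,0.44,0],"angular":[0,0,-8.2]},{"dp":[-0.09,0.44,0],"angular":[0,0,-8.2]},{"dp":[-0.09,0.44,0],"angular":[0,0,-8.2]},{"dp":[-0.09,0.44,0],"angular":[0,0,-8.2]},{"dp":[-0.09,0.44,0],"angular":[0,0,-8.2]},{"dp":[-0.09,0.44,0],"angular":[0,0,-8.2]},{"dp":[-0.09,0.44,0],"angular":[0,0,-8.2]},{"dp":[-0.09,0.44,0],"angular":[0,0,-8.2]},{"dp":[0,0,0],"angular":[0,0,0]}]' 0
python3 - <<'E'
from h import *
st([.4465,.347,.052]); shot("side","pics/s2.png")
E
```

```text
t: 31.95
tcp_pos: [0.4438, 0.3473, 0.1862]
tool_rot: [0.674, 0.739, -0.001, -0.0]
force: [0.1, 0.4, 0.7]
finger_gap: 0.999
gripper_force: 0.0
t31.9 p [0.4438 0.3473 0.1862] th 5.2 tz [-0.001 -0.    -1.   ] q [0.47 0.53 1.65 0.   0.97 0.37] F [0.1 0.4 0.7] gap 0.999 g 0.0
d/30mm [ 0.09 -0.01 -4.47]
```

View pics/s2.png

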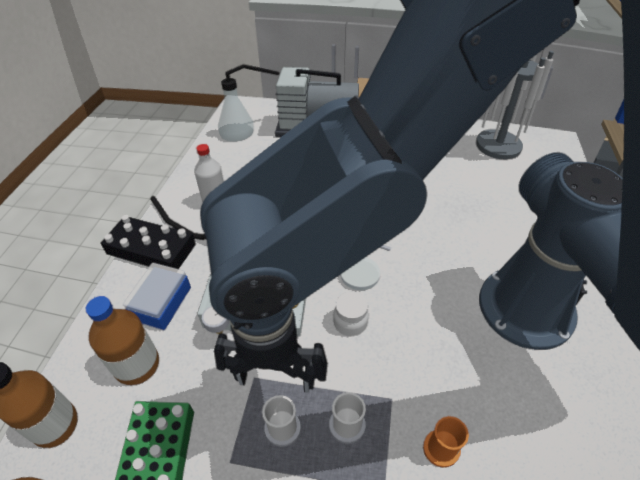

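Both clean funnels are where they were, at (281,420) and (348,415). I go down on the far one.

```bash
python3 -m crank '[{"dp":[0.09,0,-0.9],"angular":[0,0,0]},{"dp":[0,0,-0.9],"angular":[0,0,0]},{"dp":[0,0,-0.9],"angular":[0,0,0]},{"dp":[0,0,-0.9],"angular":[0,0,0]},{"dp":[0,0,-0.9],"angular":[0,0,0]},{"dp":[0,0,0],"angular":[0,0,0]}]' 0
python3 -m crank '[{"dp":[0,0,0],"angular":[0,0,0]},{"dp":[0,0,0],"angular":[0,0,0]},{"dp":[0,0,0],"angular":[0,0,0]},{"dp":[0,0,0],"angular":[0,0,0]},{"dp":[0,0,0],"angular":[0,0,0]},{"dp":[0,0,0],"angular":[0,0,0]},{"dp":[0,0,0],"angular":[0,0,0]}]' 1 60
python3 - <<'E'
from h import *
st([.4465,.347,.052])
E
```

```text
t: 32.6
tcp_pos: [0.4449, 0.3442, 0.0488]
tool_rot: [0.674, 0.739, -0.004, -0.001]
force: [-0.4, 0.1, 0.6]
finger_gap: 1.003
gripper_force: 0.0
t: 33.3
tcp_pos: [0.4484, 0.3469, 0.0541]
tool_rot: [0.675, 0.738, 0.002, 0.001]
force: [1.2, -0.6, 7.0]
finger_gap: 0.572
gripper_force: 62.3
t33.3 p [0.4484 0.3469 0.0541] th 5.1 tz [ 0.003  0.001 -1.   ] q [ 0.46  0.74  1.72 -0.    0.68  0.37] F [ 1.2 -0.6  7. ] gap 0.572 g 62.3
d/30mm [-0.06  0.   -0.07]
```

```bash
python3 -m crank '[{"dp":[0,0,0.95],"angular":[0,0,0]},{"dp":[0,0,0.95],"angular":[0,0,0]},{"dp":[0,0,0.95],"angular":[0,0,0]},{"dp":[0,0,0.95],"angular":[0,0,0]},{"dp":[0,0,0.95],"angular":[0,0,0]},{"dp":[0.425,-0.89,0],"angular":[0,0,0]},{"dp":[0.425,-0.89,0],"angular":[0,0,0]},{"dp":[0.425,-0.89,0],"angular":[0,0,0]},{"dp":[0.425,-0.89,0],"angular":[0,0,0]},{"dp":[0.425,-0.89,0],"angular":[0,0,0]},{"dp":[0.425,-0.89,0],"angular":[0,0,0]},{"dp":[0.425,-0.89,0],"angular":[0,0,0]},{"dp":[0.425,-0.89,0],"angular":[0,0,0]},{"dp":[0.425,-0.89,0],"angular":[0,0,0]},{"dp":[0.425,-0.89,0],"angular":[0,0,0]},{"dp":[0.425,-0.89,0],"angular":[0,0,0]},{"dp":[0.425,-0.89,0],"angular":[0,0,0]},{"dp":[0.425,-0.89,0],"angular":[0,0,0]},{"dp":[0,0,0],"angular":[0,0,0]}]'
python3 - <<'E'
from h import *
st([.6143,0,.113])
E
```

```text
t: 35.2
tcp_pos: [0.6149, -0.0044, 0.1951]
tool_rot: [0.676, 0.737, 0.0, 0.002]
force: [-0.2, 0.2, -0.9]
finger_gap: 0.564
gripper_force: 62.6
t35.2 p [ 0.6149 -0.0044  0.1951] th 4.9 tz [ 0.003 -0.002 -1.   ] q [-0.19  0.58  1.51 -0.    1.05 -0.27] F [-0.2  0.2 -0.9] gap 0.564 g 62.6
d/30mm [-0.02  0.15 -2.74]
```

```bash
python3 -m crank '[{"dp":[0,0,-0.9],"angular":[0,0,0]},{"dp":[0,0,-0.9],"angular":[0,0,0]},{"dp":[0,0,-0.6],"angular":[0,0,0]},{"dp":[0,0,-0.2],"angular":[0,0,0]},{"dp":[0,0,0],"angular":[0,0,0]},{"dp":[0,0,0],"angular":[0,0,0]}]'
python3 - <<'E'
from h import *
st([.6143,0,.113])
s=shot("side"); im=s["image"]
cv2.imwrite("pics/c4.png",cv2.resize(im[120:360,130:450],None,fx=2.4,fy=2.4))
E
```

```text
t: 35.8
tcp_pos: [0.6135, -0.0004, 0.1177]
tool_rot: [0.675, 0.738, 0.0, 0.001]
force: [0.6, -0.0, -0.6]
finger_gap: 0.572
gripper_force: 62.6
t35.8 p [ 6.135e-01 -4.000e-04  1.177e-01] th 5.1 tz [ 0.001 -0.    -1.   ] q [-0.18  0.68  1.57  0.    0.89 -0.27] F [ 0.6 -0.  -0.6] gap 0.572 g 62.6
d/30mm [ 0.03  0.01 -0.16]
```

View pics/c4.png

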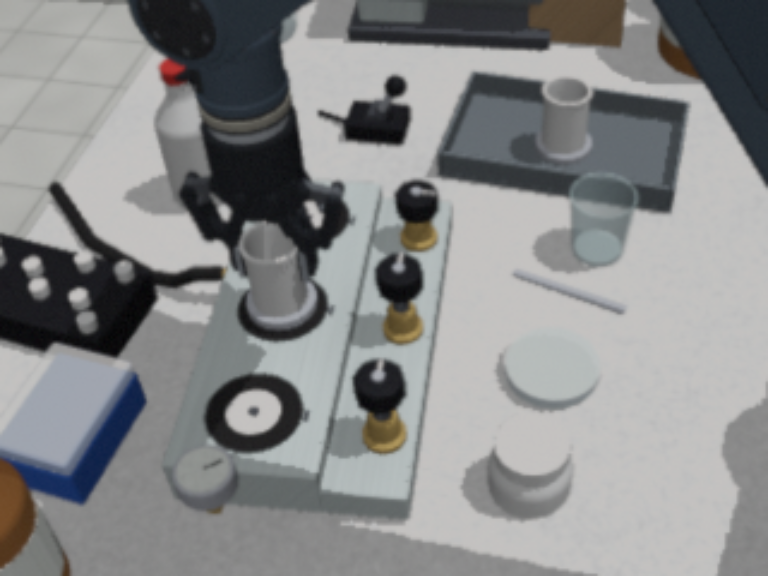

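The funnel is held upright just above port2, centred on the seal at crop (283,305).

```bash
python3 -m crank '[{"dp":[0.02,0,-0.1],"angular":[0,0,0]},{"dp":[0,0,-0.1],"angular":[0,0,0]},{"dp":[0,0,0],"angular":[0,0,0]}]'; python3 -m crank '[{"dp":[0,0,0],"angular":[0,0,0]},{"dp":[0,0,0],"angular":[0,0,0]},{"dp":[0,0,0],"angular":[0,0,0]},{"dp":[0,0,0],"angular":[0,0,0]},{"dp":[0,0,0],"angular":[0,0,0]},{"dp":[0,0,0.9],"angular":[0,0,0]},{"dp":[0,0,0.9],"angular":[0,0,0]},{"dp":[0,0,0.9],"angular":[0,0,0]},{"dp":[0,0,0],"angular":[0,0,0]}]' 0
python3 - <<'E'
from h import *
st([.3368,.3205,.19])
E
```

```text
t: 36.15
tcp_pos: [0.6144, -0.0008, 0.1121]
tool_rot: [0.675, 0.738, 0.001, 0.001]
force: [0.0, 0.5, 4.2]
finger_gap: 0.576
gripper_force: 63.0
t: 37.05
tcp_pos: [0.6162, -0.0011, 0.1958]
tool_rot: [0.675, 0.738, 0.002, 0.004]
force: [1.4, 0.4, -0.2]
finger_gap: 1.0
gripper_force: 0.0
t37.0 p [ 0.6162 -0.0011  0.1958] th 5.1 tz [ 0.008 -0.002 -1.   ] q [-0.18  0.57  1.51  0.    1.05 -0.27] F [ 1.4  0.4 -0.2] gap 1.0 g 0.0
d/30mm [-9.31 10.72 -0.19]
```

```bash
python3 -m crank '[{"dp":[-0.776,0.893,0],"angular":[0,0,0]},{"dp":[-0.776,0.893,0],"angular":[0,0,0]},{"dp":[-0.776,0.893,0],"angular":[0,0,0]},{"dp":[-0.776,0.893,0],"angular":[0,0,0]},{"dp":[-0.776,0.893,0],"angular":[0,0,0]},{"dp":[-0.776,0.893,0],"angular":[0,0,0]},{"dp":[-0.776,0.893,0],"angular":[0,0,0]},{"dp":[-0.776,0.893,0],"angular":[0,0,0]},{"dp":[-0.776,0.893,0],"angular":[0,0,0]},{"dp":[-0.776,0.893,0],"angular":[0,0,0]},{"dp":[-0.776,0.893,0],"angular":[0,0,0]},{"dp":[-0.776,0.893,0],"angular":[0,0,0]},{"dp":[0,0,0],"angular":[0,0,0]},{"dp":[0,0,0],"angular":[0,0,0]}]' 0
python3 - <<'E'
from h import *
st([.3368,.3205,.052]); shot("side","pics/s3.png")
E
```

```text
t: 38.45
tcp_pos: [0.3336, 0.3209, 0.1913]
tool_rot: [0.674, 0.739, -0.0, 0.0]
force: [0.6, -0.3, -0.5]
finger_gap: 0.998
gripper_force: 0.0
t38.5 p [0.3336 0.3209 0.1913] th 5.3 tz [-0.001 -0.001 -1.   ] q [ 0.52  0.4   1.89 -0.    0.85  0.43] F [ 0.6 -0.3 -0.5] gap 0.998 g 0.0
d/30mm [ 0.11 -0.01 -4.64]
```

View pics/s3.png

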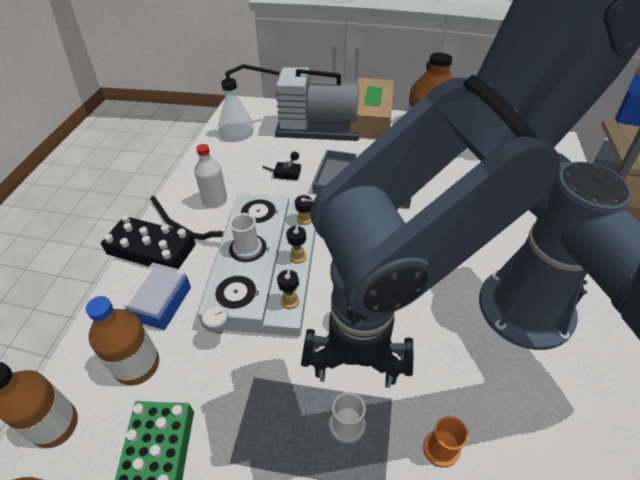

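The port2 funnel stands on its seal at (246,240), and the second clean funnel is unmoved at (348,415).

```bash
python3 -m crank '[{"dp":[0.09,0,-0.93],"angular":[0,0,0]},{"dp":[0,0,-0.93],"angular":[0,0,0]},{"dp":[0,0,-0.93],"angular":[0,0,0]},{"dp":[0,0,-0.93],"angular":[0,0,0]},{"dp":[0,0,-0.93],"angular":[0,0,0]},{"dp":[0,0,0],"angular":[0,0,0]}]' 0
python3 -m crank '[{"dp":[0,0,0],"angular":[0,0,0]},{"dp":[0,0,0],"angular":[0,0,0]},{"dp":[0,0,0],"angular":[0,0,0]},{"dp":[0,0,0],"angular":[0,0,0]},{"dp":[0,0,0],"angular":[0,0,0]},{"dp":[0,0,0],"angular":[0,0,0]},{"dp":[0,0,0],"angular":[0,0,0]}]' 1 60
python3 - <<'E'
from h import *
st([.6026,.1197,.113])
E
```

```text
t: 39.1
tcp_pos: [0.3364, 0.3187, 0.0494]
tool_rot: [0.676, 0.737, -0.003, -0.001]
force: [-0.5, 0.3, 0.5]
finger_gap: 1.0
gripper_force: 0.0
t: 39.8
tcp_pos: [0.3381, 0.3212, 0.0539]
tool_rot: [0.675, 0.738, 0.002, 0.001]
force: [2.1, -2.0, 6.9]
finger_gap: 0.574
gripper_force: 62.1
t39.8 p [0.3381 0.3212 0.0539] th 5.1 tz [ 0.003  0.001 -1.   ] q [ 0.52  0.68  1.97 -0.    0.49  0.43] F [ 2.1 -2.   6.9] gap 0.574 g 62.1
d/30mm [ 8.82 -6.72  1.97]
```

```bash
python3 -m crank '[{"dp":[0,0,0.95],"angular":[0,0,0]},{"dp":[0,0,0.95],"angular":[0,0,0]},{"dp":[0,0,0.95],"angular":[0,0,0]},{"dp":[0,0,0.95],"angular":[0,0,0]},{"dp":[0,0,0.95],"angular":[0,0,0]},{"dp":[0.88,-0.67,0],"angular":[0,0,0]},{"dp":[0.88,-0.67,0],"angular":[0,0,0]},{"dp":[0.88,-0.67,0],"angular":[0,0,0]},{"dp":[0.88,-0.67,0],"angular":[0,0,0]},{"dp":[0.88,-0.67,0],"angular":[0,0,0]},{"dp":[0.88,-0.67,0],"angular":[0,0,0]},{"dp":[0.88,-0.67,0],"angular":[0,0,0]},{"dp":[0.88,-0.67,0],"angular":[0,0,0]},{"dp":[0.88,-0.67,0],"angular":[0,0,0]},{"dp":[0.88,-0.67,0],"angular":[0,0,0]},{"dp":[0,0,0],"angular":[0,0,0]},{"dp":[0,0,0],"angular":[0,0,0]},{"dp":[0,0,-0.9],"angular":[0,0,0]},{"dp":[0,0,-0.9],"angular":[0,0,0]},{"dp":[0,0,0],"angular":[0,0,0]}]'
python3 -m crank '[{"dp":[0,0,0],"angular":[0,0,0]}]'
python3 - <<'E'
from h import *
st([.6026,.1197,.112])
s=shot("side"); im=s["image"]
cv2.imwrite("pics/c5.png",cv2.resize(im[120:360,130:450],None,fx=2.4,fy=2.4))
E
```

```text
t: 41.8
tcp_pos: [0.5962, 0.1207, 0.1375]
tool_rot: [0.674, 0.738, -0.003, -0.004]
force: [-0.9, 0.4, -1.3]
finger_gap: 0.578
gripper_force: 63.0
t: 41.9
tcp_pos: [0.5996, 0.1206, 0.1408]
tool_rot: [0.674, 0.738, -0.001, -0.001]
force: [0.3, -0.3, -2.3]
finger_gap: 0.57
gripper_force: 63.0
t41.9 p [0.5996 0.1206 0.1408] th 5.2 tz [-0.002  0.    -1.   ] q [ 0.02  0.65  1.56  0.    0.94 -0.07] F [ 0.3 -0.3 -2.3] gap 0.57 g 63.0
d/30mm [ 0.1  -0.03 -0.96]
```

View pics/c5.png

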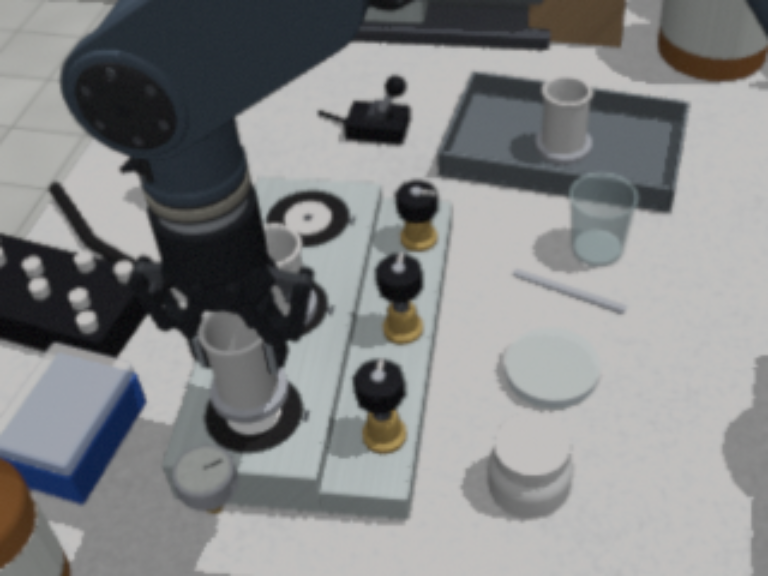

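The funnel is held upright over port1 at crop (248,400), so I lower and release it.

```bash
python3 -m crank '[{"dp":[0.06,-0.02,-0.5],"angular":[0,0,0]},{"dp":[0,0,-0.3],"angular":[0,0,0]},{"dp":[0,0,-0.1],"angular":[0,0,0]},{"dp":[0,0,-0.05],"angular":[0,0,0]},{"dp":[0,0,0],"angular":[0,0,0]}]'; python3 -c "
from h import *
st([.6026,.1197,.112])"
```

```text
t: 42.45
tcp_pos: [0.6027, 0.1192, 0.1123]
tool_rot: [0.675, 0.738, -0.0, -0.0]
force: [-0.5, -0.4, -1.3]
finger_gap: 0.569
gripper_force: 63.7
t42.5 p [0.6027 0.1192 0.1123] th 5.1 tz [-0.  0. -1.] q [ 0.01  0.69  1.57  0.    0.88 -0.08] F [-0.5 -0.4 -1.3] gap 0.569 g 63.7
d/30mm [-0.    0.02 -0.01]
```

```bash
python3 -m crank '[{"dp":[0,0,-0.06],"angular":[0,0,0]},{"dp":[0,0,0],"angular":[0,0,0]}]'; python3 -m crank '[{"dp":[0,0,0],"angular":[0,0,0]},{"dp":[0,0,0],"angular":[0,0,0]},{"dp":[0,0,0],"angular":[0,0,0]},{"dp":[0,0,0],"angular":[0,0,0]},{"dp":[0,0,0],"angular":[0,0,0]},{"dp":[0,0,0.9],"angular":[0,0,0]},{"dp":[0,0,0.9],"angular":[0,0,0]},{"dp":[0,0,0.9],"angular":[0,0,0]},{"dp":[0,0,0.2],"angular":[0,0,0]}]' 0
python3 -m crank '[{"dp":[-0.15,-0.95,0],"angular":[0,0,0]},{"dp":[-0.15,-0.95,0],"angular":[0,0,0]},{"dp":[-0.15,-0.95,0],"angular":[0,0,0]},{"dp":[-0.15,-0.95,0],"angular":[0,0,0]},{"dp":[-0.15,-0.95,0],"angular":[0,0,0]},{"dp":[-0.15,-0.95,0],"angular":[0,0,0]},{"dp":[-0.15,-0.95,0],"angular":[0,0,0]},{"dp":[-0.15,-0.95,0],"angular":[0,0,0]},{"dp":[-0.15,-0.95,0],"angular":[0,0,0]},{"dp":[-0.15,-0.95,0],"angular":[0,0,0]},{"dp":[-0.15,-0.95,0],"angular":[0,0,0]},{"dp":[-0.15,-0.95,0],"angular":[0,0,0]},{"dp":[-0.15,-0.95,0],"angular":[0,0,0]},{"dp":[-0.15,-0.95,0],"angular":[0,0,0]},{"dp":[-0.15,-0.95,0],"angular":[0,0,0]},{"dp":[-0.15,-0.95,0],"angular":[0,0,0]},{"dp":[0,0,0],"angular":[0,0,0]},{"dp":[0,0,0],"angular":[0,0,0]}]' 1 30
python3 - <<'E'
from h import *
st([.53,-.337,.067])
a=shot("top")["image"]; b=shot("side")["image"]
cv2.imwrite("pics/v.png",np.hstack([cv2.resize(a[150:340,230:420],(400,400)),cv2.resize(b[120:360,180:420],(400,400))]))
E
```

```text
t: 42.65
tcp_pos: [0.6032, 0.1191, 0.1119]
tool_rot: [0.675, 0.738, 0.0, 0.001]
force: [-1.3, -0.2, 3.9]
finger_gap: 0.572
gripper_force: 64.0
t: 43.55
tcp_pos: [0.6048, 0.1193, 0.2007]
tool_rot: [0.675, 0.738, 0.002, 0.002]
force: [1.2, 0.2, 0.5]
finger_gap: 0.998
gripper_force: 0.0
t: 45.35
tcp_pos: [0.53, -0.3368, 0.1963]
tool_rot: [0.675, 0.737, 0.0, -0.001]
force: [0.3, 0.3, 0.5]
finger_gap: 0.002
gripper_force: 0.0
t45.4 p [ 0.53   -0.3368  0.1963] th 5.0 tz [-0.001  0.002 -1.   ] q [-0.74  0.59  1.47  0.    1.08 -0.83] F [0.3 0.3 0.5] gap 0.002 g 0.0
d/30mm [ 0.   -0.01 -4.31]
```

View pics/v.png

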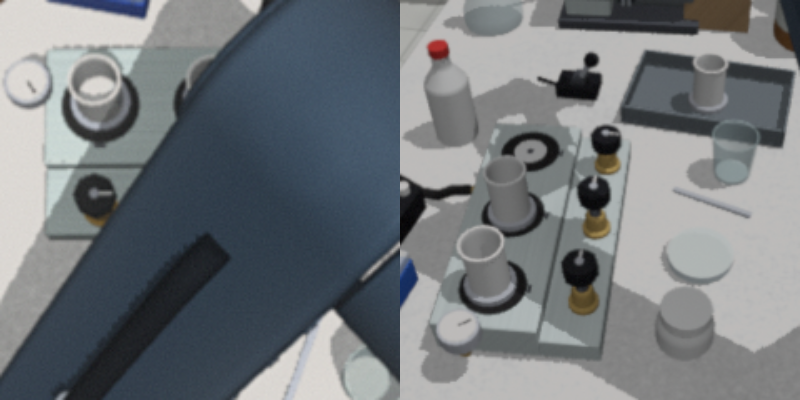

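Both clean funnels sit centred on the seals of ports 1 and 2. Valve1's pointer now points right, so it is open, and the used funnel stands in the tray. Next is the pump lever.

```bash
python3 -m crank '[{"dp":[0,0,-0.9],"angular":[0,0,0]},{"dp":[0,0,-0.9],"angular":[0,0,0]},{"dp":[0,0,-0.9],"angular":[0,0,0]},{"dp":[0,0,-0.9],"angular":[0,0,0]},{"dp":[0,0,-0.7],"angular":[0,0,0]},{"dp":[0,0,0],"angular":[0,0,0]},{"dp":[0.3,0,0],"angular":[0,0,0]},{"dp":[0.3,0,0],"angular":[0,0,0]},{"dp":[0.3,0,0],"angular":[0,0,0]},{"dp":[0.3,0,0],"angular":[0,0,0]},{"dp":[0.3,0,0],"angular":[0,0,0]},{"dp":[0.3,0,0],"angular":[0,0,0]},{"dp":[0.3,0,0],"angular":[0,0,0]},{"dp":[0.3,0,0],"angular":[0,0,0]},{"dp":[0,0,0],"angular":[0,0,0]}]'; python3 -c "
from h import *
st([.612,-.337,.067])"
```

```text
t: 46.95
tcp_pos: [0.6046, -0.3369, 0.0684]
tool_rot: [0.675, 0.738, 0.0, 0.001]
force: [-0.1, -0.6, -0.9]
finger_gap: 0.002
gripper_force: 0.0
t47.0 p [ 0.6046 -0.3369  0.0684] th 5.2 tz [ 0.002 -0.001 -1.   ] q [-0.67  0.83  1.37  0.    0.94 -0.76] F [-0.1 -0.6 -0.9] gap 0.002 g 0.0
d/30mm [ 0.25 -0.   -0.05]
```

```bash
python3 - <<'E'
from h import *
b=shot("side")["image"]
cv2.imwrite("pics/p.png",cv2.resize(b[110:230,220:430],None,fx=3.5,fy=3.5,interpolation=cv2.INTER_CUBIC))
E
```

```text
(no output)
```

View pics/p.png

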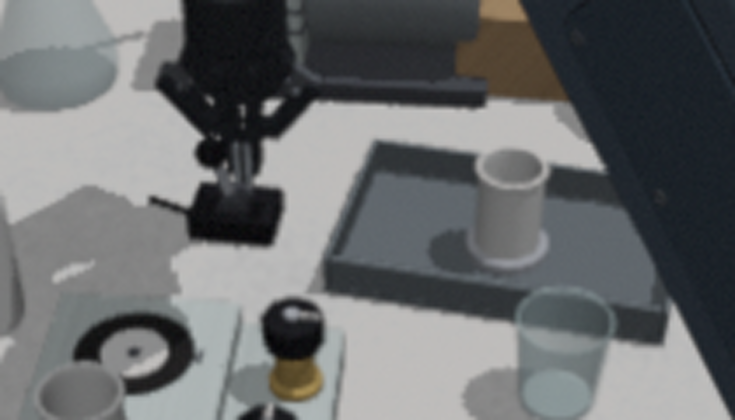

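The ball at crop (212,152) has gone over to the far side. I push a little further to reach the stop.

```bash
python3 -m crank '[{"dp":[0.2,0,0],"angular":[0,0,0]},{"dp":[0.1,0,0],"angular":[0,0,0]},{"dp":[0,0,0],"angular":[0,0,0]},{"dp":[0,0,0],"angular":[0,0,0]}]'; python3 -m crank '[{"dp":[0.15,0,0],"angular":[0,0,0]},{"dp":[0,0,0],"angular":[0,0,0]}]';  python3 -m crank '[{"dp":[-0.9,0,0],"angular":[0,0,0]},{"dp":[-0.9,0,0],"angular":[0,0,0]},{"dp":[0,0,0.9],"angular":[0,0,0]},{"dp":[0,0,0.9],"angular":[0,0,0]},{"dp":[0,0,0.9],"angular":[0,0,0]},{"dp":[0,0,0.9],"angular":[0,0,0]},{"dp":[0,0,0.9],"angular":[0,0,0]},{"dp":[0,0,0],"angular":[0,0,0]},{"dp":[0,0,0],"angular":[0,0,0]}]'
python3 - <<'E'
from h import *
st()
b=shot("side")["image"]
cv2.imwrite("pics/f.png",cv2.resize(b[110:350,160:440],None,fx=2.5,fy=2.5,interpolation=cv2.INTER_CUBIC))
E
```

```text
t: 47.4
tcp_pos: [0.6119, -0.3369, 0.0685]
tool_rot: [0.675, 0.738, 0.0, 0.0]
force: [-1.2, 0.3, -0.5]
finger_gap: -0.001
gripper_force: 0.2
t: 47.6
tcp_pos: [0.6136, -0.3368, 0.0683]
tool_rot: [0.675, 0.738, -0.002, -0.003]
force: [-7.4, -0.6, 2.1]
finger_gap: -0.003
gripper_force: 3.6
t: 48.5
tcp_pos: [0.5628, -0.3371, 0.2044]
tool_rot: [0.675, 0.738, 0.0, 0.001]
force: [-0.1, 0.2, 0.3]
finger_gap: -0.001
gripper_force: 0.0
t48.5 p [ 0.5628 -0.3371  0.2044] th 5.1 tz [ 0.002 -0.001 -1.   ] q [-0.71  0.62  1.39  0.    1.13 -0.8 ] F [-0.1  0.2  0.3] gap -0.001 g 0.0
```

View pics/f.png

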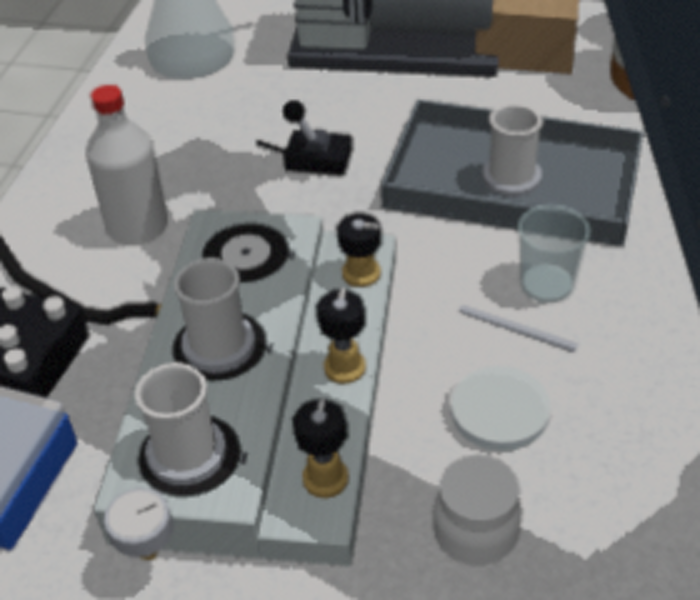

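The lever leans away (on), the funnels stand centred on ports 1 and 2, and the used funnel is in the tray. The robot touches nothing.

```bash
python3 -c "
from station import order
print(order.sign_off())"
```

```text
the job is handed in; nothing more can be done
None
```

The job is handed in: the used funnel stands in the wash tray, the two clean funnels stand on ports 1 and 2 with valves 1 and 2 open and valve 3 shut, and the pump was switched on last; the last picture shows all of this, but the hand-in returned no verdict.

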